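Stroke the coin switch leaves

TASK

Check the four sprung switch leaves on the brass coin acceptor frame: starting at the red-spot end, run a closed fingertip lightly along the row in one stroke, so that each leaf dips in turn and springs back, coming down before the first leaf and lifting off only beyond the last. Press gently, never pushing a leaf flat. Do not shift or lift the frame, leave the other things on the shelf alone, and finish clear of everything.

Things in the scene. Friction and masses are not known exactly. Their poses are not given: they have to be found in the camera images.
- coin_frame: Brass coin acceptor frame, a loose flat bar (about 1 kg) on the perforated shelf, whose top is 20 mm above the work surface. 66 mm wide (its x), 260 mm long (its y), 18 mm thick; origin at the centre of its underside, z up. Four sprung steel leaves stand in a row on its centre line (x = 0); the stroke runs along its +y, from the red spot to the black slot.
- start_spot (a point): Red spot, 18 mm across, on the brass top face at the start end (frame y = -114 mm). A shut fingertip fits between the frame's end and leaf 1 here. 'Mid row' is frame y from -75 to +75 mm, within 40 mm of the centre line: there, keep the TCP either under 55 mm above the brass face (the stroke) or, when flying over, more than 110 mm above it.
- finish_slot (a point): Black coin slot mark on the brass top face at the finish end (frame y = +117 mm); lift off here or beyond. A fingertip carried level at 8 mm under the height of the resting noses (about 12 mm above the brass face) works all four leaves well.
- leaf1_tip (a point): Top of the blue nose (free end) of leaf 1, counted from the red spot; moves with the leaf. At rest 20 mm above the brass face (38 mm above the frame's underside), at frame y = -61 mm. The leaf is 16 mm wide, 36 mm long, hinged at y = -94 mm and slopes up 25 degrees towards +y: a finger moving along +y rides over it, moving along -y it would catch the nose.
- leaf1 (a joint): Leaf 1: angle pressed down, rad. 0 = at rest, sprung up; counts as dipped from 0.09 (nose 3 mm down), as pressed flat from 0.39 (nose 14 mm down); stop at 0.42. Springs back by itself; about 0.5 N at the nose at first, 1.5 N half way.
- leaf2_tip (a point): Top of the blue nose (free end) of leaf 2, counted from the red spot; moves with the leaf. At rest 20 mm above the brass face (38 mm above the frame's underside), at frame y = -9 mm. The leaf is 16 mm wide, 36 mm long, hinged at y = -42 mm and slopes up 25 degrees towards +y: a finger moving along +y rides over it, moving along -y it would catch the nose.
- leaf2 (a joint): Leaf 2: angle pressed down, rad. 0 = at rest, sprung up; counts as dipped from 0.09 (nose 3 mm down), as pressed flat from 0.39 (nose 14 mm down); stop at 0.42. Springs back by itself; about 0.5 N at the nose at first, 1.5 N half way.
- leaf3_tip (a point): Top of the blue nose (free end) of leaf 3, counted from the red spot; moves with the leaf. At rest 20 mm above the brass face (38 mm above the frame's underside), at frame y = 43 mm. The leaf is 16 mm wide, 36 mm long, hinged at y = 10 mm and slopes up 25 degrees towards +y: a finger moving along +y rides over it, moving along -y it would catch the nose.
- leaf3 (a joint): Leaf 3: angle pressed down, rad. 0 = at rest, sprung up; counts as dipped from 0.09 (nose 3 mm down), as pressed flat from 0.39 (nose 14 mm down); stop at 0.42. Springs back by itself; about 0.5 N at the nose at first, 1.5 N half way.
- leaf4_tip (a point): Top of the blue nose (free end) of leaf 4, counted from the red spot; moves with the leaf. At rest 20 mm above the brass face (38 mm above the frame's underside), at frame y = 95 mm. The leaf is 16 mm wide, 36 mm long, hinged at y = 62 mm and slopes up 25 degrees towards +y: a finger moving along +y rides over it, moving along -y it would catch the nose.
- leaf4 (a joint): Leaf 4: angle pressed down, rad. 0 = at rest, sprung up; counts as dipped from 0.09 (nose 3 mm down), as pressed flat from 0.39 (nose 14 mm down); stop at 0.42. Springs back by itself; about 0.5 N at the nose at first, 1.5 N half way.
- lamp_base: Ivory plastic lamp base, loose, round, 60 mm across at the foot and 42 mm tall; origin at the centre of its underside. Stands beside the frame; to be left alone.
- mirror_bracket: Chrome mirror bracket, loose, an upright L: foot 36 x 56 mm, upright plate 48 mm tall on its +x edge; origin at the centre of the foot's underside. To be left alone.
- thumb_wheel: Knurled steel thumb wheel, loose, lying flat: 40 mm across, 12 mm thick with an 18 mm hub, 22 mm tall in all; origin at the centre of its underside. To be left alone.

How it is judged:
By the outcome, as a careful person would: the job done as asked, in the order asked, and still so for the second after the job is handed in, with the robot touching nothing.
It also fails if it takes over 40 s, if anything falls off the work surface, if the arm or the gripper's body presses on something with over 40 N, if the wrist force passes 120 N, or if a joint passes its speed limit or range.

ROBOT

A 6-joint arm with a two-finger parallel gripper is mounted at the origin on the work surface. World frame = base frame: x ahead of the robot, y to its left, z up, the work surface at z = 0. Lengths are in mm, angles in rad, forces in N, time in s.
With the tool pointing down it reaches from about 350 to 1000 mm from the base axis. Payload 7.1 kg.
Tool frame: the origin (TCP) lies between the finger pads, 19 mm behind the fingertips; this is the grasp point; z points along the fingers, y is the line along which they close (so a half turn about z gives the same grasp; the last joint's range is limited). The gripper opens to 85 mm and grips with 20 to 120 N. Pads are 22 mm wide; open, the fingers measure 114 mm over their backs; the gripper's body (76 mm by 85 mm) begins 54 mm behind the grasp point. The pads swing forward as they close: fully open they stand 13 mm farther back than shut.
Start: joints at [1.328, 0.423, 1.63, -0, 1.089, -0.019], TCP at [138.679, 609.404, 250.019] pointing down, gripper open.
Joint ranges: [-3, 3], [-0.9, 2.11], [0.09, 2.58], [-1.31, 4.45], [0.11, 2.69], [-2.54, 2.54]. Speed limits (rad/s): [2.39, 2.39, 3.01, 3.14, 3.14, 3.14].

INTERFACE

Orientations are given as a unit quaternion [w, x, y, z].
In Python, from cell import arm gives the robot as it stands.
- The arm moves only by the tool jog_arm, never from a script. Its argument "moves" is a list that holds one entry, the list of rows, each a list of 6 numbers: the shift along the tool's x, y, z in cm, then the turn, a rotation vector about the tool's x, y, z in degrees. In form: [[[tx, ty, tz, wx, wy, wz], ...]]. A call has 1 to 8 rows; each row shifts and turns the commanded pose from where the row before left it, along the tool's axes as they then stand; what a row does not reach is not made up. A row lasts 1/10 s, in which the tool goes at most 50 mm and 8.59 degrees, less where a joint would pass 70% of its speed; a pose out of reach is approached as far as the arm can. A call is refused whole if a number of a shift passes 5 or a number of a turn 8.59, either way. A call with a gripper value outside its range is refused whole. "hand" is the opening, from 0 (shut) to 1 (fully open), set as the call begins (left out, the last holds). The fingers move at their own pace and stop on an object; "newtons" is the grip in N (left out, the last holds). Time passes only in rows, so rows that do not move let the fingers close. It gives the time, the measured TCP pose, the force, the opening and the grip force at its end, in the units of the state.
- arm.read_state(): the state, without advancing time (a new reading comes with each control period).
- arm.grab_frame(name): name is "scene" or "side" or "wrist"; returns a dict with "frame" (384x512x3 uint8, red, green, blue), "mtx" (3x3 intrinsics, pixels), "rvec" (rotation vector, rad) and "tvec" (3), from world to camera coordinates, as OpenCV has them; the wrist camera has in their place "tool_from_camera" (4x4, takes a point from camera to tool coordinates, whose origin is the TCP and whose axes are the flange's). Camera axes: x right, y down, z forward; pixel columns grow to the right and rows downward; lengths in mm; the calibration is good to about 2 mm. A picture is of the moment at which its call begins: read the wrist's pose just before it. There is no depth.
- arm.close_job(): hands the job in; it is judged then, once.
Trained networks look in a picture, given as the dict that the camera call returned (one of the last four; its "shot" number tells which), for a name from the list of things; names that differ only in an ending like _2 or _b are one class to them, and where a whole thing is asked for, a point or a joint stands for the part that bears it (a point fixed in the world has none). Each returns a list of dicts, best first, with "confidence" (0 to 1); they miss things now and then, are a little off and sometimes report something else, mostly with a low value. They report only what shows in the picture. A call takes as long as a camera call.
- arm.recognise(name, picture): "rect" ([left, top, right, bottom] in pixels, round what is visible of it).
- arm.tip_of(name, picture): "location" ([row, column] in pixels: a listed point, or the origin of a listed thing).
The state is a dict: "clock": time; "joint_positions": joint angles; "joint_vel": joint speeds; "joint_efforts": joint torques, N m; "ee_pos": TCP position; "eef_rot": TCP orientation; "ft_force": force on the tool from outside, world axes, zero at the start; "torque": the same for the moment, N m; "grip_width": opening from 0.0 (shut) to 1.0 (fully open); "finger_force": force on a finger pad.
Only numpy, scipy, OpenCV 4.12 (cv2) and the standard library are available. Lean on these libraries where they do the work, as an engineer would, in place of code of your own. Each camera call takes 0.05 s, during which the arm holds its last target. There are 200 camera calls.

## Working session

There is one attempt and no reset: what is moved stays moved. The work goes in short steps, Python scripts to look and compute and a tool call to move; the robot and the scene stay as the last step left them, time stands still between calls to the robot, and variables do not carry over. Pictures are saved under pics/ and viewed, at most 10 in all, crops included, and the job is handed in when it is done.

Besides the shell and the picture viewer there is one more tool, called after ">>>" by a JSON object that holds its "name" and its "arguments". jog_arm: Moves the arm, as the interface text tells. Its arguments: {"type":"object","properties":{"moves":{"type":"array"},"hand":{"type":"number"},"newtons":{"type":"number"}},"required":["moves"]}

```bash
mkdir -p pics; cat > h.py <<'E'
from cell import arm
import numpy as np, cv2
from scipy.spatial.transform import Rotation as R
def ray(p,rc,s=None):
    K=p["mtx"] if "mtx" in p else None
    d=np.linalg.inv(np.array(K))@[rc[1],rc[0],1]
    if "rvec" in p:
        Rm=cv2.Rodrigues(np.array(p["rvec"],float))[0]; t=np.array(p["tvec"],float).ravel()
        return -Rm.T@t, Rm.T@d
    q=s["eef_rot"]; Rt=R.from_quat([q[1],q[2],q[3],q[0]]).as_matrix()
    T=np.array(p["tool_from_camera"])
    return np.array(s["ee_pos"])+Rt@T[:3,3], Rt@T[:3,:3]@d
def at(p,rc,z,s=None):
    o,d=ray(p,rc,s); return o+d*(z-o[2])/d[2]
H=dict(coin_frame=20,start_spot=38,finish_slot=38,leaf1_tip=58,leaf2_tip=58,leaf3_tip=58,leaf4_tip=58,lamp_base=20,mirror_bracket=20,thumb_wheel=20)
def look(c,tag):
    s=arm.read_state(); p=arm.grab_frame(c)
    cv2.imwrite(f"pics/{tag}.png",p["frame"][:,:,::-1])
    for n,z in H.items():
        for r in arm.tip_of(n,p)[:2]:
            print(c,n,round(r["confidence"],2),np.round(r["location"]),np.round(at(p,r["location"],z,s),1))
    return s,p
E
python3 - <<'E'
from h import *
s=arm.read_state(); print(s)
for c in("scene","side","wrist"): look(c,c+"0")
a=[cv2.imread(f"pics/{c}0.png") for c in("scene","side","wrist")]
cv2.imwrite("pics/all0.png",cv2.resize(np.vstack([np.hstack(a[:2]),np.hstack([a[2],a[2]*0])]),(800,600)))
E
```

```text
{'clock': 0.0, 'joint_positions': array([ 1.32800905e+00,  4.23852452e-01,  1.63071625e+00,  1.05208120e-05,
        1.08857135e+00, -1.89990319e-02]), 'joint_vel': array([0.0010993 , 0.00056584, 0.00022657, 0.00171781, 0.00028714,
       0.0017142 ]), 'joint_efforts': array([-1.41582208e-03, -5.57372618e+01, -2.81740165e+01, -1.89888212e-07,
        7.35270150e-03,  3.23359473e-05]), 'ee_pos': array([138.54858207, 608.91130252, 249.2280966 ]), 'eef_rot': array([-1.05601341e-04,  1.11663174e-01,  9.93745811e-01, -7.66469278e-04]), 'ft_force': array([ 0.58424992, -0.64833989, -0.44256982]), 'torque': array([-0.00099983,  0.02203482,  0.03877992]), 'finger_force': 0.0, 'grip_width': 1.0031542855793945}
scene coin_frame 0.73 [196. 242.] [555.3  12.3  20. ]
scene start_spot 0.74 [171. 196.] [485.  -73.2  38. ]
scene finish_slot 0.88 [213. 293.] [630.2  96.9  38. ]
scene finish_slot 0.72 [254. 244.] [703.   -4.4  38. ]
scene leaf1_tip 0.61 [172. 215.] [515.5 -35.5  58. ]
scene leaf2_tip 0.62 [181. 238.] [550.1   6.7  58. ]
scene leaf2_tip 0.29 [195. 244.] [587.2  12.2  58. ]
scene leaf3_tip 0.53 [194. 261.] [591.6  44.1  58. ]
scene leaf4_tip 0.75 [170. 217.] [511.6 -29.7  58. ]
scene lamp_base 0.9 [255. 244.] [691.8  -4.   20. ]
scene mirror_bracket 0.69 [157. 245.] [442.2  35.8  20. ]
scene thumb_wheel 0.96 [223. 172.] [ 598.3 -127.6   20. ]
side coin_frame 0.97 [200. 267.] [564.2  12.   20. ]
side start_spot 0.6 [182. 329.] [480.7 -69.2  38. ]
side finish_slot 0.76 [216. 207.] [628.2 106.   38. ]
side leaf1_tip 0.46 [179. 303.] [518.2 -34.1  58. ]
side leaf3_tip 0.66 [197. 245.] [584.6  51.7  58. ]
side leaf4_tip 0.6 [205. 219.] [612.8  89.9  58. ]
side leaf4_tip 0.21 [180. 303.] [515.9 -31.6  58. ]
side lamp_base 0.75 [169. 213.] [694.5  -3.9  20. ]
side lamp_base 0.48 [197. 247.] [599.   23.4  20. ]
side mirror_bracket 0.64 [246. 327.] [430.3  47.4  20. ]
side thumb_wheel 0.83 [149. 286.] [ 597.5 -125.9   20. ]
```

View pics/all0.png

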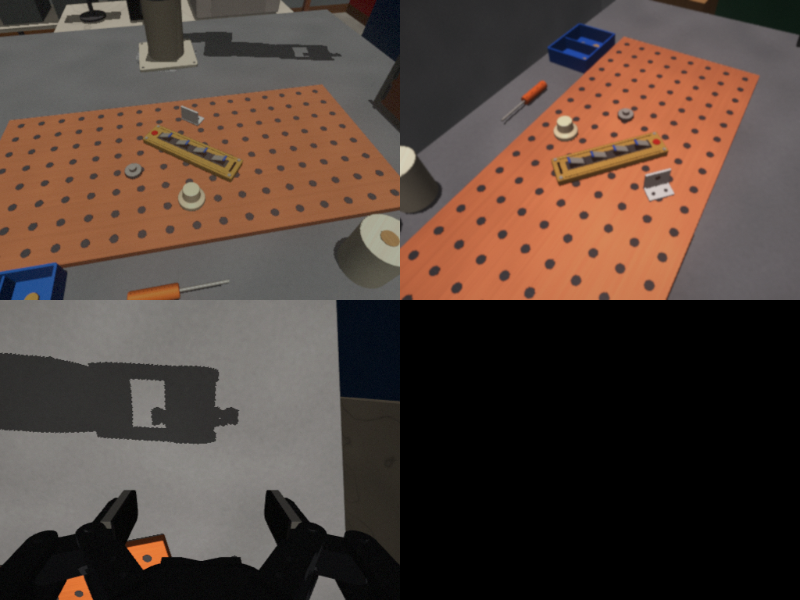

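The scene and side views show the frame at about (556, 15) mm. The red spot is near (483, -71), the slot near (629, 101), and the row runs at about 50°. The wrist view doesn't show it yet.

```bash
python3 - <<'E'
from h import *
p=arm.grab_frame("wrist"); print(np.round(p["tool_from_camera"],3),p["mtx"])
E
```

```text
[[-0.00000e+00 -9.56000e-01 -2.92000e-01  7.46100e+01]
 [ 1.00000e+00 -1.00000e-03  2.00000e-03  2.13000e+00]
 [-2.00000e-03 -2.92000e-01  9.56000e-01 -1.24172e+02]
 [ 0.00000e+00  0.00000e+00  0.00000e+00  1.00000e+00]] [[278.74009136   0.         256.90932537]
 [  0.         278.74009136 194.37081288]
 [  0.           0.           1.        ]]
```

>>> {"name": "jog_arm", "arguments": {"moves": [[[-2.8, -3.7, -0.3, 0, 0, 0], [-2.8, -3.7, -0.3, 0, 0, 0], [-2.8, -3.7, -0.3, 0, 0, 0], [-2.8, -3.7, -0.3, 0, 0, 0], [-2.8, -3.7, -0.3, 0, 0, 0], [-2.8, -3.7, -0.3, 0, 0, 0], [-2.8, -3.7, -0.3, 0, 0, 0], [-2.8, -3.7, -0.3, 0, 0, 0]]], "hand": 0}}

```text
clock: 2.5
ee_pos: [291.8, 269.5, 274.4]
eef_rot: [0.0, 0.111, 0.994, 0.0]
ft_force: [0.2, 0.3, 0.3]
grip_width: 0.001
finger_force: 0.0
```

>>> {"name": "jog_arm", "arguments": {"moves": [[[-2.8, -3.7, -0.3, 0, 0, 0], [-2.8, -3.7, -0.3, 0, 0, 0], [-2.8, -3.7, -0.3, 0, 0, 0], [-2.8, -3.7, -0.3, 0, 0, 0], [-2.8, -3.7, -0.3, 0, 0, 0], [-2.8, -3.7, -0.3, 0, 0, 0], [-2.8, -3.7, -0.3, 0, 0, 0], [-2.8, -3.7, -0.3, 0, 0, 0]]]}}

```text
clock: 3.3
ee_pos: [444.6, -69.3, 298.5]
eef_rot: [0.0, 0.112, 0.994, 0.0]
ft_force: [0.4, 0.5, -0.7]
grip_width: -0.002
finger_force: 0.0
```

>>> {"name": "jog_arm", "arguments": {"moves": [[[0, 0, 0, 0, 0, 8], [0, 0, 0, 0, 0, 8.5], [0, 0, 0, 0, 0, 8.5], [0, 0, 0, 0, 0, 8.5], [0, 0, 0, 0, 0, 8.5], [0, 0, 0, 0, 0, 8.5], [0, 0, 0, 0, 0, 8.5], [0, 0, 0, 0, 0, 8.5]]]}}

```text
clock: 4.1
ee_pos: [444.1, -67.3, 298.1]
eef_rot: [0.0, 0.647, 0.762, 0.0]
ft_force: [-0.2, -0.3, -0.1]
grip_width: -0.0
finger_force: 0.0
```

>>> {"name": "jog_arm", "arguments": {"moves": [[[0, 0, 0, 0, 0, 8.5], [0, 0, 0, 0, 0, 8.5], [0, 0, 0, 0, 0, 8.5], [0, 0, 0, 0, 0, 8.5], [0, 0, 0, 0, 0, 8.5], [0, 0, 0, 0, 0, 7.5], [0, 0, 0, 0, 0, 0], [0, 0, 0, 0, 0, 0]]]}}

```text
clock: 4.9
ee_pos: [444.1, -67.2, 298.1]
eef_rot: [0.0, 0.907, 0.422, 0.0]
ft_force: [0.2, 0.8, -0.4]
grip_width: -0.003
finger_force: 0.0
```

```bash
python3 - <<'E'
from h import *
s,p=look("wrist","w1"); print(s["ee_pos"],s["eef_rot"],s["clock"],s["joint_positions"],s["ft_force"])
look("scene","s1");look("side","d1")
E
```

```text
wrist coin_frame 0.63 [ 60. 281.] [557.   19.2  20. ]
wrist start_spot 0.57 [146. 281.] [486.5 -65.9  38. ]
wrist finish_slot 0.2 [ 62. 282.] [552.7  15.6  38. ]
wrist leaf1_tip 0.64 [ 63. 285.] [551.9  11.3  58. ]
wrist leaf1_tip 0.6 [109. 282.] [517.  -27.2  58. ]
wrist leaf2_tip 0.71 [ 63. 287.] [554.1   9.9  58. ]
wrist leaf3_tip 0.71 [ 11. 284.] [585.2  54.   58. ]
wrist mirror_bracket 0.8 [112. 193.] [423.   46.7  20. ]
wrist mirror_bracket 0.36 [ 64. 282.] [554.8  14.5  20. ]
wrist thumb_wheel 0.9 [125. 364.] [ 593.4 -120.1   20. ]
[444.12670738 -67.2402383  298.10031844] [4.15123194e-05 9.06750472e-01 4.21667610e-01 7.95500975e-05] 4.9 [-1.76767759e-01  9.69598623e-02  1.95331926e+00  2.64412315e-05
  1.09113561e+00  5.23449083e-01] [ 0.20892154  0.77663938 -0.37437898]
scene coin_frame 0.62 [196. 243.] [556.   14.6  20. ]
scene start_spot 0.96 [173. 197.] [492.  -72.7  38. ]
scene finish_slot 0.6 [212. 297.] [629.7 104.8  38. ]
scene leaf1_tip 0.61 [169. 216.] [509.4 -32.3  58. ]
scene leaf2_tip 0.47 [182. 240.] [551.8  10.2  58. ]
scene leaf4_tip 0.51 [204. 288.] [623.2  87
[... 388 characters left out ...]
38. ]
side start_spot 0.67 [215. 201.] [637.4 109.3  38. ]
side finish_slot 0.79 [217. 206.] [626.8 109.1  38. ]
side finish_slot 0.43 [183. 304.] [519.2 -43.3  38. ]
side leaf1_tip 0.72 [180. 302.] [518.6 -30.9  58. ]
side leaf1_tip 0.22 [150. 288.] [574.4 -86.9  58. ]
side leaf2_tip 0.48 [188. 275.] [549.8   8.9  58. ]
side leaf3_tip 0.69 [187. 276.] [550.7   5.9  58. ]
side leaf3_tip 0.68 [194. 245.] [588.2  46.3  58. ]
side leaf4_tip 0.68 [207. 218.] [611.3  93.5  58. ]
side lamp_base 0.65 [170. 213.] [692.1  -1.8  20. ]
side mirror_bracket 0.69 [247. 328.] [429.2  48.3  20. ]
side mirror_bracket 0.5 [216. 204.] [642.6  98.1  20. ]
side thumb_wheel 0.72 [147. 287.] [ 599.1 -131.2   20. ]
```

View pics/w1.png

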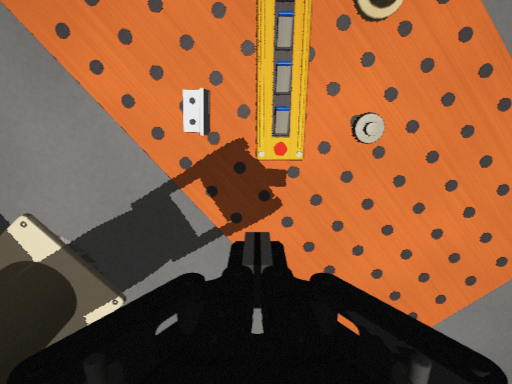

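The wrist view shows the red spot at (280, 149) px (column, row) and blue noses at about (283, 107), (285, 62) and (287, 14). I'll segment these to get the row line.

```bash
cat >> h.py <<'E'
def measure(s,p):
    f=cv2.cvtColor(p["frame"],cv2.COLOR_RGB2HSV).astype(int); h,sa,v=f[...,0],f[...,1],f[...,2]
    red=(((h<5)|(h>174))&(sa>190)&(v>140)); blue=((h>100)&(h<125)&(sa>120)&(v>60)); yel=((h>20)&(h<32)&(sa>150)&(v>110))
    for nm,m,z in(("red",red,38),("blue",blue,57)):
        n,l,st,c=cv2.connectedComponentsWithStats(m.astype(np.uint8))
        for i in range(1,n):
            if st[i,4]>15: print(nm,st[i,4],np.round(c[i]),np.round(at(p,c[i][::-1],z,s),1))
    n,l,st,c=cv2.connectedComponentsWithStats(cv2.morphologyEx(yel.astype(np.uint8),cv2.MORPH_CLOSE,np.ones((5,5))))
    l=l==1+np.argmax(st[1:,4]); M=[];
    for r in np.where(l.any(1))[0][5:-12]:
        c=np.where(l[r])[0]; M.append(np.r_[at(p,[r,c[0]-.5],38,s)[:2],at(p,[r,c[-1]+.5],38,s)[:2]])
    M=np.array(M); print("width",np.median(np.hypot(*(M[:,2:]-M[:,:2]).T)))
    C=(M[:,:2]+M[:,2:])/2
    for q in (M[:,:2],M[:,2:],C):
        vx,vy,x,y=cv2.fitLine(q.astype(np.float32),cv2.DIST_HUBER,0,.01,.01).ravel(); print("line",x,y,np.degrees(np.arctan2(vy,vx)))
E
python3 - <<'E'
from h import *
s=arm.read_state();p=arm.grab_frame("wrist"); measure(s,p)
E
```

```text
red 112 [280. 148.] [483.6 -67.3  38. ]
blue 73 [285.  13.] [585.2  51.9  57. ]
blue 56 [284.  62.] [551.7  12.6  57. ]
blue 52 [282. 108.] [517.3 -27.3  57. ]
width 61.285898181674206
line 518.92725 22.065998 49.68993
line 564.7359 -18.706661 49.98301
line 538.35364 -2.5834188 49.681915
```

The spot is at (483.6, -67.3), the row heads at 49.6°, and the tool x axis is already at 49.9°. The next move goes over the spot and part-way down.

>>> {"name": "jog_arm", "arguments": {"moves": [[[1.3, 1.5, 0, 0, 0, -0.3], [1.3, 1.55, 0, 0, 0, 0], [0, 0, 3.5, 0, 0, 0], [0, 0, 4, 0, 0, 0], [0, 0, 4, 0, 0, 0], [0, 0, 4, 0, 0, 0], [0, 0, 2, 0, 0, 0], [0, 0, 0, 0, 0, 0]]]}}

```text
clock: 7.4
ee_pos: [482.1, -66.7, 120.3]
eef_rot: [-0.002, 0.906, 0.422, -0.003]
ft_force: [0.4, 0.5, 0.1]
grip_width: -0.001
finger_force: 0.0
```

```bash
python3 - <<'E'
from h import *
s=arm.read_state();p=arm.grab_frame("wrist"); print(s["ee_pos"],s["eef_rot"]); measure(s,p)
q=arm.grab_frame("side")["frame"][110:270,150:400]
cv2.imwrite("pics/c2.png",np.hstack([cv2.resize(p["frame"],(400,300)),cv2.resize(q,(400,300))])[:,:,::-1])
E
```

```text
[482.14970095 -66.72445762 120.34384742] [-0.00171226  0.90639733  0.42241528 -0.00250727]
blue 236 [264.  61.] [551.5  11.9  57. ]
blue 172 [262. 146.] [517.8 -27.3  57. ]
width 15.750431404102688
line 546.6727 -13.986343 49.07256
line 556.8191 -26.462212 50.099525
line 556.4691 -14.648064 49.13517
```

View pics/c2.png

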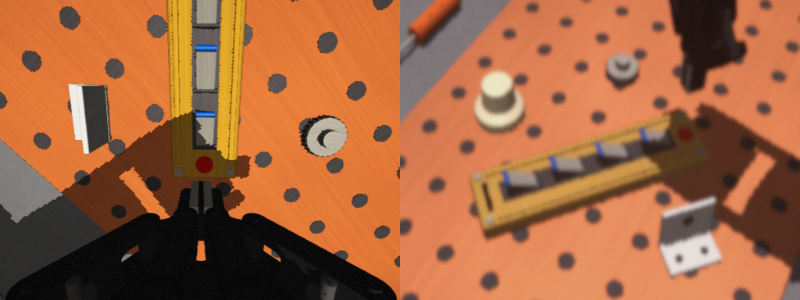

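The wrist view shows the fingertip just behind the red spot and in line with the noses. The side view shows it clear above the start end. I measure a 1.5 mm lateral and 0.5° heading correction, so I'll apply that and go down to stroke height.

>>> {"name": "jog_arm", "arguments": {"moves": [[[0, 0.15, 1, 0, 0, 0.5], [0, 0, 1.2, 0, 0, 0], [0, 0, 1.2, 0, 0, 0], [0, 0, 1, 0, 0, 0], [0, 0, 0.4, 0, 0, 0], [0, 0, 0.3, 0, 0, 0], [0, 0, 0, 0, 0, 0], [0, 0, 0, 0, 0, 0]]]}}

```text
clock: 8.3
ee_pos: [485.5, -68.1, 72.2]
eef_rot: [0.0, 0.908, 0.418, 0.0]
ft_force: [-0.3, -0.1, 0.3]
grip_width: 0.002
finger_force: 0.0
```

```bash
python3 - <<'E'
from h import *
s=arm.read_state();p=arm.grab_frame("wrist"); print(s["ee_pos"],s["eef_rot"],s["ft_force"]); measure(s,p)
q=arm.grab_frame("side")["frame"][130:250,200:360]
cv2.imwrite("pics/c3.png",np.hstack([cv2.resize(p["frame"],(400,300)),cv2.resize(q,(400,300))])[:,:,::-1])
E
```

```text
[485.52671913 -68.05682813  72.15992579] [9.66412756e-05 9.08218859e-01 4.18495492e-01 1.30480620e-04] [-0.28090409 -0.10618131  0.27149382]
blue 428 [256.  47.] [551.5  11.9  57. ]
blue 304 [256. 160.] [518.3 -27.6  57. ]
width 17.14546157512161
line 538.1723 -23.565159 49.097034
line 547.03357 -39.71314 49.68536
line 544.7287 -29.086357 49.460255
```

View pics/c3.png

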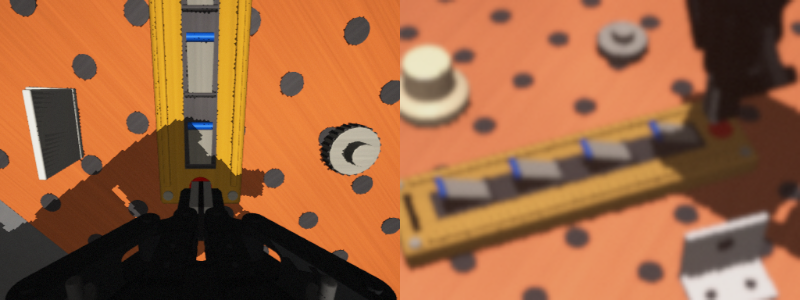

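The fingertip is on the spot, with its front edge short of leaf 1. It sits 3 mm high and about 1 mm to the right, so I'll trim both and make the stroke.

>>> {"name": "jog_arm", "arguments": {"moves": [[[0, -0.1, 0.2, 0, 0, 0], [0, 0, 0.1, 0, 0, 0], [0, 0, 0, 0, 0, 0], [0.5, 0, 0, 0, 0, 0], [1, 0, 0, 0, 0, 0], [1, 0, 0, 0, 0, 0], [1, 0, 0, 0, 0, 0], [1, 0, 0, 0, 0, 0]]]}}

```text
clock: 9.2
ee_pos: [514.3, -32.4, 69.0]
eef_rot: [-0.0, 0.908, 0.419, -0.0]
ft_force: [-0.5, -0.9, 0.9]
grip_width: -0.003
finger_force: 0.5
```

>>> {"name": "jog_arm", "arguments": {"moves": [[[1, 0, 0, 0, 0, 0], [1, 0, 0, 0, 0, 0], [1, 0, 0, 0, 0, 0], [1, 0, 0, 0, 0, 0], [1, 0, 0, 0, 0, 0], [1, 0, 0, 0, 0, 0], [1, 0, 0, 0, 0, 0], [1, 0, 0, 0, 0, 0]]]}}

```text
clock: 10.0
ee_pos: [566.5, 28.3, 69.0]
eef_rot: [0.0, 0.908, 0.418, 0.0]
ft_force: [-0.0, 0.3, -0.9]
grip_width: -0.001
finger_force: 0.0
```

```bash
python3 - <<'E'
from h import *
s=arm.read_state();p=arm.grab_frame("wrist"); print(s["ee_pos"],s["ft_force"]); measure(s,p)
q=arm.grab_frame("side")["frame"][130:250,180:340]
cv2.imwrite("pics/c4.png",np.hstack([cv2.resize(p["frame"],(400,300)),cv2.resize(q,(400,300))])[:,:,::-1])
E
```

```text
[566.49211941  28.32436616  69.02790676] [-0.0011858   0.28462984 -0.88821341]
blue 382 [258.  98.] [619.   90.8  57. ]
blue 279 [259. 203.] [586.   51.5  57. ]
width 61.13473904628295
line 596.8283 79.93562 84.0865
line 633.2373 60.149235 49.299824
line 614.24384 71.4519 67.523605
```

View pics/c4.png

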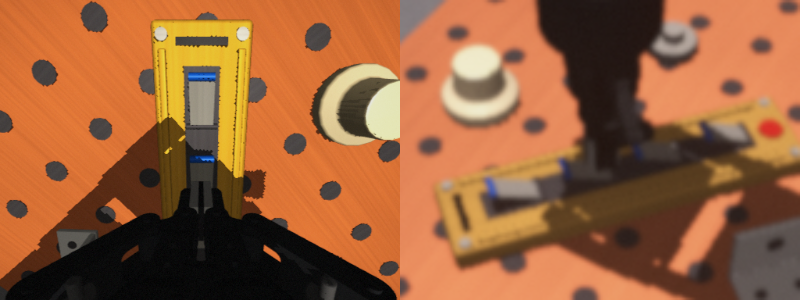

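Leaves 1 and 2 have sprung back, the frame hasn't moved, and the fingertip is on line for leaf 3. I'll continue past the slot.

>>> {"name": "jog_arm", "arguments": {"moves": [[[1, 0, 0, 0, 0, 0], [1, 0, 0, 0, 0, 0], [1, 0, 0, 0, 0, 0], [1, 0, 0, 0, 0, 0], [1, 0, 0, 0, 0, 0], [1, 0, 0, 0, 0, 0], [1, 0, 0, 0, 0, 0], [1, 0, 0, 0, 0, 0]]]}}

```text
clock: 10.9
ee_pos: [618.1, 89.0, 68.9]
eef_rot: [-0.0, 0.908, 0.419, -0.0]
ft_force: [0.1, -0.2, 1.2]
grip_width: 0.0
finger_force: 0.5
```

>>> {"name": "jog_arm", "arguments": {"moves": [[[1, 0, 0, 0, 0, 0], [1, 0, 0, 0, 0, 0], [1, 0, 0, 0, 0, 0], [0.7, 0, 0, 0, 0, 0], [0, 0, 0, 0, 0, 0], [0, 0, -1, 0, 0, 0], [0, 0, -2, 0, 0, 0], [0, 0, -3, 0, 0, 0]]]}}

```text
clock: 11.7
ee_pos: [640.3, 116.0, 128.6]
eef_rot: [-0.0, 0.908, 0.418, -0.002]
ft_force: [0.0, 0.1, 0.0]
grip_width: -0.002
finger_force: 0.0
```

>>> {"name": "jog_arm", "arguments": {"moves": [[[0, 0, -4, 0, 0, 0], [0, 0, -4, 0, 0, 0], [0, 0, -4, 0, 0, 0], [0, 0, -2, 0, 0, 0], [0, 0, 0, 0, 0, 0], [0, 0, 0, 0, 0, 0], [0, 0, 0, 0, 0, 0], [0, 0, 0, 0, 0, 0]]]}}

```text
clock: 12.5
ee_pos: [640.9, 116.4, 267.2]
eef_rot: [-0.0, 0.908, 0.418, -0.001]
ft_force: [0.3, 0.8, -0.7]
grip_width: -0.0
finger_force: 0.0
```

```bash
python3 - <<'E'
from h import *
s=arm.read_state(); print(s["ee_pos"],s["ft_force"],s["clock"])
a=arm.grab_frame("scene")["frame"][130:280,150:350];q=arm.grab_frame("side")["frame"][120:270,180:380]
cv2.imwrite("pics/c5.png",np.hstack([cv2.resize(a,(400,300)),cv2.resize(q,(400,300))])[:,:,::-1])
E
```

```text
[640.92136018 116.35238514 267.24596255] [ 0.28614942  0.76105943 -0.72522283] 12.5
```

View pics/c5.png

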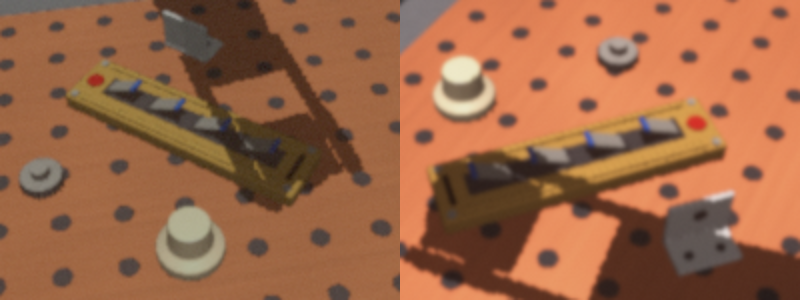

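Both views show all four leaves sprung up, the frame and the other things in place, and the arm clear.

```bash
python3 -c "
from cell import arm
print(arm.close_job())"
```

```text
the job is handed in; nothing more can be done
None
```

I ran the shut fingertip over all four leaves in one stroke from the red spot to past the slot, set for about an 8 mm dip, and handed the job in at about 12.6 s of the 40 s allowed. In the final pictures all four leaves were up, the frame and other items had not moved, and the arm was clear. Forces stayed around 1 N, but I judged the dips from tool height and pictures, since leaf angles can't be read.

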